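Roll a scored core sheet home in its panel mould

TASK

Take the roller from its stand and roll it along the whole length of the green core sheet in the mould, with a steady push of about 16 N (never over 30 N, which crushes the foam), until all six strips are pressed fully home. Let only the roller touch the mould and the sheet. Then set the roller back down gently on the rails of its stand, let go, and leave everything else where it is.

Things in the scene. Friction and masses are not known exactly. Their poses are not given: they have to be found in the camera images.
- roller: Laminating hand roller, 0.3 to 0.6 kg, upright. Origin: under its middle, level with the wheel's lowest point; z up, y along the axle, x the rolling direction (either way). The wheel sits between two aluminium cheeks (outer faces y = +/-40 mm, ends x = +/-35, undersides 13 mm above the origin) under an aluminium deck 70 x 80 mm, its top 50 mm above the origin.
- grip (a point): Middle of the roller's orange grip block on the deck: 24 mm thick (x), 76 mm long (y), from 50 to 88 mm above the roller's origin, this point at 69 mm; axes as the roller's. Best held by fingers closing along x, tips just above or on the deck.
- wheel (a joint): Turn of the roller's black ribbed wheel (40 mm diameter, 62 mm long, axle 20 mm above the roller's origin), rad, about 0 at the start; 1 rad, plus or minus, for each 20 mm rolled.
- mould: Fixed panel mould: plywood base 170 x 250 mm with a yellow rim 22 mm high. Origin: centre of the underside; z up, y along its length. Centred inside the rim lies the green core sheet, 104 mm wide (x), 180 mm long (y), scored across into 6 rigid strips 28.5 mm wide at 30 mm pitch along y, standing above the rim.
- sheet_mid (a point): Centre of the sheet, 36 mm above the mould's underside: nominal top of a strip that is home; axes as the mould's. The bed below is packed by eye, which this point does not show: the true home height is up to 6 mm higher or lower, and the bed slopes along y, one end up to 3.5 mm higher and the other as much lower.
- stand: Fixed roller stand: plywood base 90 x 120 mm, 10 mm thick, with two aluminium rails along its y, 9 mm wide, their centres 57 mm apart (x = +/-28.5), tops 32 mm above the underside. Origin: centre of the underside. The roller's cheeks rest on the rails, its wheel hanging in the 48 mm gap between them.
- rest (a point): Centre of the stand between the rails, level with their tops, 32 mm above the stand's underside; axes as the stand's. The resting roller's origin is 13 mm below it (within 10 mm sideways), its y along the stand's y.
- pot: White plastic cup, 72 mm across, 75 mm high; origin under its centre. Leave alone.
- tin: Small steel tin with a yellow label, 76 mm across, 85 mm high; origin under its centre. Leave alone.
- brush: Paint brush lying flat; leave alone.
- offcut: Green core offcut, 60 x 45 x 20 mm; origin under its centre. Leave alone.
- strip0 (a joint): How far strip 0 (centre at y = -75 mm of the mould) is pressed down, m: 0 = 3 mm proud, 0.003 or more = fully home on a firm stop (it gives about 0.07 mm per N); starts between 0 and 0.0006. It hardly moves below 11 N of downward push on it alone, sinks above that, and stays where it is left.
- strip1 (a joint): How far strip 1 (centre at y = -45 mm of the mould) is pressed down, m: 0 = 3 mm proud, 0.003 or more = fully home on a firm stop (it gives about 0.07 mm per N); starts between 0 and 0.0006. It hardly moves below 11 N of downward push on it alone, sinks above that, and stays where it is left.
- strip2 (a joint): How far strip 2 (centre at y = -15 mm of the mould) is pressed down, m: 0 = 3 mm proud, 0.003 or more = fully home on a firm stop (it gives about 0.07 mm per N); starts between 0 and 0.0006. It hardly moves below 11 N of downward push on it alone, sinks above that, and stays where it is left.
- strip3 (a joint): How far strip 3 (centre at y = 15 mm of the mould) is pressed down, m: 0 = 3 mm proud, 0.003 or more = fully home on a firm stop (it gives about 0.07 mm per N); starts between 0 and 0.0006. It hardly moves below 11 N of downward push on it alone, sinks above that, and stays where it is left.
- strip4 (a joint): How far strip 4 (centre at y = 45 mm of the mould) is pressed down, m: 0 = 3 mm proud, 0.003 or more = fully home on a firm stop (it gives about 0.07 mm per N); starts between 0 and 0.0006. It hardly moves below 11 N of downward push on it alone, sinks above that, and stays where it is left.
- strip5 (a joint): How far strip 5 (centre at y = 75 mm of the mould) is pressed down, m: 0 = 3 mm proud, 0.003 or more = fully home on a firm stop (it gives about 0.07 mm per N); starts between 0 and 0.0006. It hardly moves below 11 N of downward push on it alone, sinks above that, and stays where it is left.

How it is judged:
On the way, in this order (a step that is already met when the one before it is completed fails the run):
1. the roller is lifted off its stand (z of roller in the frame of rest above 0.02 m and contact force between roller and stand below 0.1 N), for 0.1 s.
2. the wheel has turned at least 3 rad either way (60 mm of rolling) and is pressing on the sheet with more than 3 N, not all strips being home before that ((value of joint wheel above 3 rad or value of joint wheel below -3 rad) and contact force between roller and mould above 3 N), for 0.02 s.
3. all six strips are home: each pressed down at least 2.5 of its 3 mm (value of joint each of strip0, strip1, strip2, strip3, strip4, strip5 above 0.0025 m), for 0.2 s.
At the end, for the whole second after the job is handed in: All six strips are pressed down at least 2.5 mm (of 3); the roller stands upright (within 0.08 rad) and at rest on the rails of its stand, its origin 10 to 16 mm below the rail tops and within 10 mm of the stand's centre, released (all of step 3 and horizontal distance between roller and rest below 0.01 m and z of roller in the frame of rest between -0.016 and -0.01 m and angle between roller's own z axis and vertical below 0.08 rad and linear speed of roller below 0.02 m/s); the robot touches nothing.
It fails at once if the roller bears on the mould or sheet with more than 30 N (contact force between roller and mould above 30 N).
It fails at once if the fingers or arm touch the mould or the sheet (contact force between any of the fingers, the arm and mould above 0.5 N).
It fails at once if the roller is put on its stand with more than 50 N (contact force between roller and stand above 50 N).
It fails at once if a bystander (cup, tin, brush, offcut) is moved more than 15 mm (distance of any of pot, tin, brush, offcut from where it was at the start of the episode above 0.015 m).
It also fails if it takes over 72 s, if anything falls off the work surface, if the arm or the gripper's body presses on something with over 40 N, if the wrist force passes 120 N, or if a joint passes its speed limit or range.

ROBOT

A 7-joint arm with a two-finger parallel gripper is mounted at the origin on the work surface. World frame = base frame: x ahead of the robot, y to its left, z up, the work surface at z = 0. Lengths are in m, angles in rad, forces in N, time in s.
With the tool pointing down it reaches from about 0.35 to 0.9 m from the base axis. Payload 7.2 kg.
Tool frame: the origin (TCP) lies midway between the tips of the shut fingers; the grasp point (between the pads) lies 19 mm behind it; x points along the fingers, y is the direction in which the jaws open and shut, and the axes are right-handed (so a half turn about x gives the same grasp; the last joint's range is limited). The gripper opens to 85 mm and grips with 20 to 120 N. Pads are 22 mm wide; open, the fingers measure 114 mm over their backs; the gripper's body (76 mm by 85 mm) begins 54 mm behind the grasp point. The pads swing forward as they close: fully open they stand 13 mm farther back than shut.
Start: joints at [1.123, 0.411, -0.013, 1.596, 0.006, 1.134, -0.082], TCP at [0.232, -0.58, 0.231] pointing down, gripper open.
Joint ranges: [-2.95, 2.95], [-0.29, 1.99], [-1.47, 1.44], [0.14, 2.54], [-1.03, 4.17], [0.13, 1.85], [-2.86, 2.86]. Speed limits (rad/s): [2.39, 2.39, 3.01, 3.01, 3.14, 3.14, 3.14].

INTERFACE

Orientations are given as a rotation vector (axis times angle).
In Python, from workcell import env, vision gives the robot as it stands.
- The arm moves only by the shell command python3 -m crank 'ROWS'. ROWS is JSON, a list of rows, each a list of 5 numbers: the gripper command: -1 is shut, 1 is fully open, values between are in proportion, then the shift along the tool's x, y, z each as a share of 50 mm, from -1 to 1, then the turn about the tool's x as a share of 180 degrees, from -1 to 1. In form: [[fingers, dx, dy, dz, roll], ...]. A call has exactly 10 rows; each row shifts and turns the pose as measured when the row begins, along the tool's axes as they then stand; what a row does not reach is not made up. A row lasts 1/12 s, in which the tool goes at most 41.7 mm and 7.16 degrees, less where a joint would pass 70% of its speed; a pose out of reach is approached as far as the arm can. A call with a number of a shift or a turn outside -1 to 1 is refused whole. A call with a gripper value outside its range is refused whole. The fingers move at their own pace and stop on an object; the grip force is fixed at half the most. Time passes only in rows, so rows that do not move let the fingers close, or fill a call up. It gives the time, the measured TCP pose, the force and the opening at its end, in the units of the state.
- env.get_obs(): the state, without advancing time (a new reading comes with each control period).
- vision.camera(name): name is "scene" or "top" or "wrist"; returns a dict with "color" (480x640x3 uint8, red, green, blue), "fx", "fy", "cx", "cy" (pixels), "origin" and "orientation" of the camera in the world. Camera axes: x right, y down, z forward; pixel columns grow to the right and rows downward; lengths in m; the calibration is good to about 2 mm. A picture is of the moment at which its call begins. There is no depth.
- env.hand_in(): hands the job in, once; it reports no verdict.
The state is a dict: "clock": time; "q": joint angles; "qvel": joint speeds; "tau": joint torques, N m; "ee_pos": TCP position; "tcp_rot": TCP orientation; "force": force on the tool from outside, world axes, zero at the start; "torque": the same for the moment, N m; "grip_width": opening from 0.0 (shut) to 1.0 (fully open).
Only numpy, scipy, OpenCV 4.12 (cv2) and the standard library are available. Lean on these libraries where they do the work, as an engineer would, in place of code of your own. Each camera call takes 0.05 s, during which the arm holds its last target. There are 200 camera calls.

## Working session

There is one attempt and no reset: what is moved stays moved. The work goes in short steps, Python scripts to look and compute and a shell command to move; the robot and the scene stay as the last step left them, time stands still between calls to the robot, and variables do not carry over. Pictures are saved under pics/ and viewed, about 8 in all and at most 12, crops included, and the job is handed in when it is done.

```bash
ls; mkdir -p pics; python3 - <<'E'
from workcell import env, vision
import cv2,numpy as np
o=env.get_obs()
for k,v in o.items(): print(k,np.round(v,4))
for n in ("top","scene"):
    c=vision.camera(n); cv2.imwrite(f"pics/{n}0.png",c["color"][:,:,::-1])
    print(n,{k:np.round(v,4) for k,v in c.items() if k!="color"})
E
```

```text
pics
clock 0.0
q [ 1.1228  0.4119 -0.0127  1.5971  0.0056  1.1343 -0.0822]
qvel [ 0.0016 -0.0002  0.0007  0.0004 -0.0009  0.0015  0.0009]
tau [ 0.00000e+00 -6.00622e+01  6.82200e-01 -2.99416e+01  1.39000e-02
  1.06000e-02 -0.00000e+00]
ee_pos [ 0.2315 -0.58    0.2304]
tcp_rot [ 2.0138  0.3888 -2.0147]
force [ 0.0903  0.0668 -0.1829]
torque [ 0.0111 -0.0074  0.0205]
grip_width 1.0005
top {'fx': np.float64(472.0209), 'fy': np.float64(472.0209), 'cx': np.float64(329.1011), 'cy': np.float64(247.3518), 'origin': array([0.4953, 0.019 , 1.232 ]), 'orientation': array([-2.1844,  2.1923, -0.0826])}
scene {'fx': np.float64(458.3745), 'fy': np.float64(458.3745), 'cx': np.float64(322.752), 'cy': np.float64(232.5306), 'origin': array([ 1.1302, -0.4951,  0.9255]), 'orientation': array([-2.2173, -1.0267,  0.3818])}
```

View pics/top0.png

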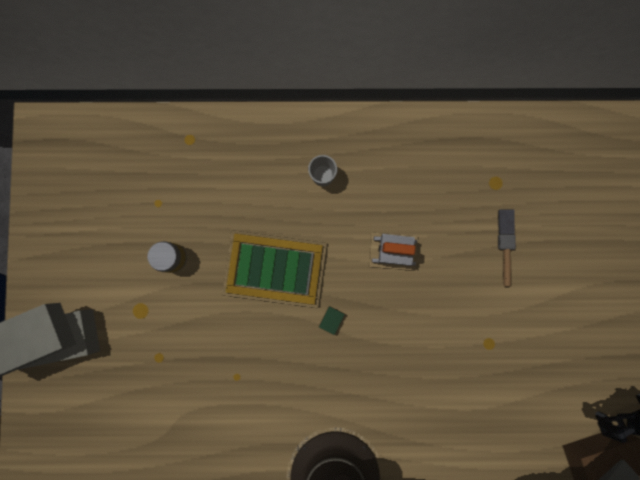

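View pics/scene0.png

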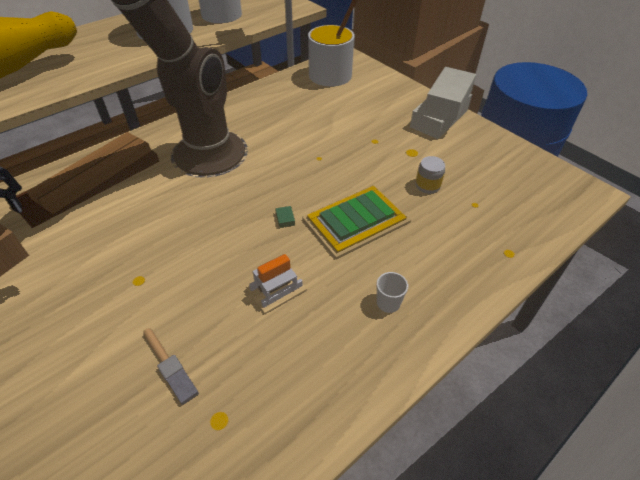

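Top view: roller with orange grip near (400,249) on its stand (395,251); mould centred at (275,270); offcut (332,320), pot (322,170), tin (163,256), brush (507,250). Now I measure by colour masks.

```bash
cat > h.py <<'E'
from workcell import env, vision
import cv2,numpy as np
from scipy.spatial.transform import Rotation as R
def ray(c,u,z):
    u=np.atleast_2d(u).astype(float)
    d=np.c_[(u[:,0]-c["cx"])/c["fx"],(u[:,1]-c["cy"])/c["fy"],np.ones(len(u))]@R.from_rotvec(c["orientation"]).as_matrix().T
    o=np.array(c["origin"]); return o+d*((z-o[2])/d[:,2])[:,None]
def mask(c,lo,hi):
    return cv2.inRange(cv2.cvtColor(c["color"],cv2.COLOR_RGB2HSV),np.array(lo),np.array(hi))
def blobs(m,amin=60,k=3):
    m=cv2.morphologyEx(m,cv2.MORPH_CLOSE,np.ones((k,k)))
    return sorted([x for x in cv2.findContours(m,cv2.RETR_EXTERNAL,cv2.CHAIN_APPROX_NONE)[0] if cv2.contourArea(x)>amin],key=cv2.contourArea)[::-1]
def rect(c,cnt,z):
    p=ray(c,cnt.reshape(-1,2),z)[:,:2]
    (x,y),(w,h),a=cv2.minAreaRect((p*1000).astype(np.float32))
    if w<h: a+=90; w,h=h,w
    return np.round([x,y,w,h,(a+90)%180-90],1)   # mm, long side angle deg from world x
def state():
    o=env.get_obs(); T=R.from_rotvec(o["tcp_rot"]).as_matrix()
    print("t %.2f"%o["clock"],"pos",np.round(o["ee_pos"],4),"F",np.round(o["force"],1),"w %.3f"%o["grip_width"]); print("axes x,y,z rows:\n",np.round(T.T,4)); return o,T
E
python3 - <<'E'
from h import *
state()
for n in("top","scene"):
    c=vision.camera(n)
    for nm,lo,hi,z,k in (("orange",(3,180,120),(14,255,255),.107,3),("green",(45,90,30),(90,255,255),.040,9),("yellow",(17,200,110),(27,255,255),.022,9)):
        for b in blobs(mask(c,lo,hi),60,k)[:3]:
            print(n,nm,b.reshape(-1,2).mean(0).round(),rect(c,b,z))
c=vision.camera("top"); im=c["color"][:,:,::-1]
a=cv2.resize(im[225:320,220:430],None,fx=3.8,fy=3.8,interpolation=cv2.INTER_CUBIC)
cv2.imwrite("pics/crop1.png",cv2.convertScaleAbs(a,alpha=1.6))
E
```

```text
t 0.10 pos [ 0.2315 -0.5801  0.2306] F [ 1.1 -0.6 -0.8] w 1.002
axes x,y,z rows:
 [[-6.000e-04  1.300e-03 -1.000e+00]
 [ 3.708e-01 -9.287e-01 -1.400e-03]
 [-9.287e-01 -3.708e-01  1.000e-04]]
top orange [399. 248.] [ 572.3 -154.1   67.8   17.    83.4]
top green [272. 268.] [526.6 155.8 175.8 102.7  82.4]
top green [331. 321.] [396.2   7.8  49.1  34.7 -26.9]
scene orange [273. 264.] [ 574.6 -156.3   73.2   24.9   83.2]
scene green [356. 214.] [536.9 151.2 171.3 111.8  81.2]
scene yellow [356. 217.] [530.  152.6 227.7 153.6  81.9]
scene yellow [31. 29.] [-1216.8  -128.1   353.9   295.5   -15.4]
scene yellow [331.  34.] [-345.3  826.3  174.7  163.7   50.7]
```

View pics/crop1.png

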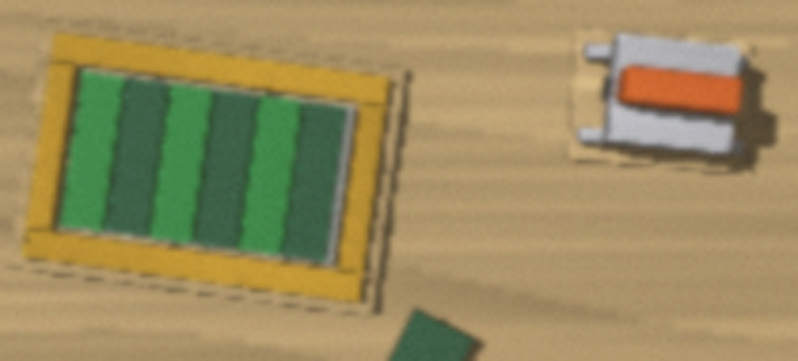

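The crop shows the roller about 6° from the table axes, roller and stand nearly parallel, and the mould about 7.5° rotated. I'll move above the roller first.

```bash
python3 -m crank '[[1,0,-0.26,-0.47,0],[1,0,-0.27,-0.48,0],[1,0,-0.27,-0.48,0],[1,0,-0.27,-0.48,0],[1,0,-0.27,-0.48,0],[1,0,-0.27,-0.48,0],[1,0,-0.27,-0.48,0],[1,0,-0.27,-0.48,0],[1,0,-0.27,-0.48,0],[1,0,-0.27,-0.48,0]]'
python3 -m crank '[[1,0,-0.27,-0.48,0],[1,0,-0.27,-0.48,0],[1,0,-0.27,-0.48,0],[1,0,-0.27,-0.48,0],[1,0,-0.27,-0.48,0],[1,0,-0.27,-0.48,0],[1,0,-0.27,-0.48,0],[1,0,-0.27,-0.48,0],[1,0,-0.27,-0.48,0],[1,0,-0.27,-0.48,0]]'
python3 -m crank '[[1,0,0,0,-0.034],[1,0,0,0,-0.034],[1,0,0,0,-0.034],[1,0,0,0,-0.034],[1,0,0,0,-0.034],[1,0,0,0,-0.034],[1,0,0,0,-0.034],[1,0,0,0,-0.034],[1,0,0,0,-0.034],[1,0,0,0,-0.034]]'
cat >> h.py <<'E'
def plan(x,y,z,yaw):
    """remaining move: mm along tool x,y,z (as they stand) and roll in deg so that tool y points at world angle yaw (deg)"""
    o,T=state(); d=T.T@(np.array([x,y,z])-o["ee_pos"])
    cur=np.degrees(np.arctan2(T[1,1],T[0,1])); r=-((yaw-cur+180)%360-180)
    print("yaw %.2f"%cur,"shift share",np.round(d/0.05,3),"roll share %.4f"%(r/180))
E
python3 - <<'E'
from h import *
plan(.574,-.157,.2,-6.6)
c=vision.camera("wrist"); cv2.imwrite("pics/w1.png",c["color"][:,:,::-1])
for b in blobs(mask(c,(3,150,60),(16,255,255)),200)[:3]: print(b.reshape(-1,2).mean(0),rect(c,b,.107))
E
```

```text
clock: 1.08
ee_pos: [0.4045, -0.3641, 0.2286]
tcp_rot: [2.017, 0.373, -2.027]
force: [0.2, 0.0, 0.0]
grip_width: 0.999
clock: 1.92
ee_pos: [0.5873, -0.1406, 0.2278]
tcp_rot: [2.017, 0.371, -2.027]
force: [-0.0, -0.6, 0.1]
grip_width: 1.001
clock: 2.75
ee_pos: [0.5914, -0.1292, 0.2258]
tcp_rot: [1.266, 1.177, -1.27]
force: [0.3, 0.6, 0.3]
grip_width: 1.003
t 2.75 pos [ 0.5914 -0.1292  0.2258] F [0.3 0.6 0.3] w 1.003
axes x,y,z rows:
 [[-0.0053  0.0027 -1.    ]
 [ 0.9969 -0.0783 -0.0055]
 [-0.0783 -0.9969 -0.0023]]
yaw -4.49 shift share [ 0.516 -0.301  0.583] roll share 0.0117
[291.05555556 265.39259259] [ 572.7 -154.3   82.    23.3   84.7]
```

View pics/w1.png

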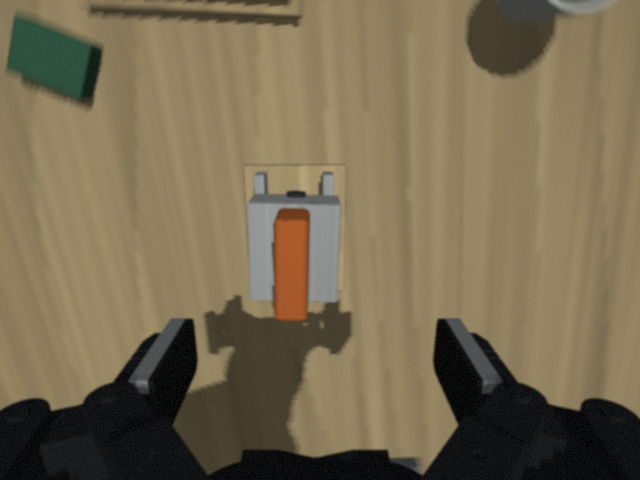

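Wrist view: orange block at (291,265), roller in line with the rails on the stand; corrected for the visible end face the grip is at about (573,-157) mm, yaw −5.5°.

```bash
python3 -m crank '[[1,0.1,-0.1,0.14,0.003],[1,0.2,-0.1,0.15,0.003],[1,0.2,-0.1,0.15,0],[1,0.2,-0.05,0.14,0],[1,0.2,0,0,0],[1,0.2,0,0,0],[1,0.2,0,0,0],[1,0.2,0,0,0],[1,0.1,0,0,0],[1,0,0,0,0]]'
python3 -c "
from h import *
plan(.573,-.1573,.073,-5.5)"
```

```text
clock: 3.63
ee_pos: [0.5663, -0.1605, 0.1347]
tcp_rot: [1.286, 1.166, -1.294]
force: [-0.9, 0.6, -0.1]
grip_width: 0.999
t 3.63 pos [ 0.5663 -0.1605  0.1347] F [-0.9  0.6 -0.1] w 0.999
axes x,y,z rows:
 [[-0.0096  0.0034 -0.9999]
 [ 0.9942 -0.1074 -0.0099]
 [-0.1075 -0.9942 -0.0023]]
yaw -6.17 shift share [ 1.232  0.138 -0.074] roll share -0.0037
```

```bash
python3 -m crank '[[1,0.1,0.12,-0.06,-0.004],[1,0.2,0,0,0],[1,0.2,0,0,0],[1,0.2,0,0,0],[1,0.2,0,0,0],[1,0.18,0,0,0],[1,0.1,0,0,0],[1,0,0,0,0],[1,0,0,0,0],[1,0,0,0,0]]'
python3 -c "
from h import *
plan(.573,-.1573,.073,-5.5)"
```

```text
clock: 4.47
ee_pos: [0.5736, -0.156, 0.0688]
tcp_rot: [1.275, 1.175, -1.282]
force: [0.1, 0.1, 0.1]
grip_width: 1.0
t 4.47 pos [ 0.5736 -0.156   0.0688] F [0.1 0.1 0.1] w 1.000
axes x,y,z rows:
 [[-0.0095  0.0043 -0.9999]
 [ 0.9958 -0.0914 -0.0099]
 [-0.0914 -0.9958 -0.0034]]
yaw -5.25 shift share [-0.085 -0.01   0.026] roll share 0.0014
```

```bash
python3 -m crank '[[1,-0.07,0,0.02,0],[1,-0.02,0,0,0],[-1,0,0,0,0],[-1,0,0,0,0],[-1,0,0,0,0],[-1,0,0,0,0],[-1,0,0,0,0],[-1,0,0,0,0],[-1,0,0,0,0],[-1,0,0,0,0]]'
python3 -m crank '[[-1,0,0,0,0],[-1,-0.04,0,0,0],[-1,-0.04,0,0,0],[-1,-0.08,0,0,0],[-1,-0.08,0,0,0],[-1,-0.08,0,0,0],[-1,-0.1,0,0,0],[-1,-0.1,0,0,0],[-1,0,0,0,0],[-1,0,0,0,0]]'
python3 - <<'E'
from h import *
state(); c=vision.camera("wrist"); cv2.imwrite("pics/w2.png",c["color"][:,:,::-1])
E
```

```text
clock: 5.3
ee_pos: [0.5744, -0.1579, 0.0764]
tcp_rot: [1.276, 1.171, -1.281]
force: [0.0, -0.3, -0.5]
grip_width: 0.265
clock: 6.13
ee_pos: [0.5734, -0.1577, 0.1037]
tcp_rot: [1.275, 1.174, -1.282]
force: [0.9, -0.4, -4.1]
grip_width: 0.271
t 6.13 pos [ 0.5734 -0.1577  0.1037] F [ 0.9 -0.4 -4.1] w 0.271
axes x,y,z rows:
 [[-0.0094  0.0038 -0.9999]
 [ 0.9957 -0.092  -0.0097]
 [-0.092  -0.9958 -0.0029]]
```

View pics/w2.png

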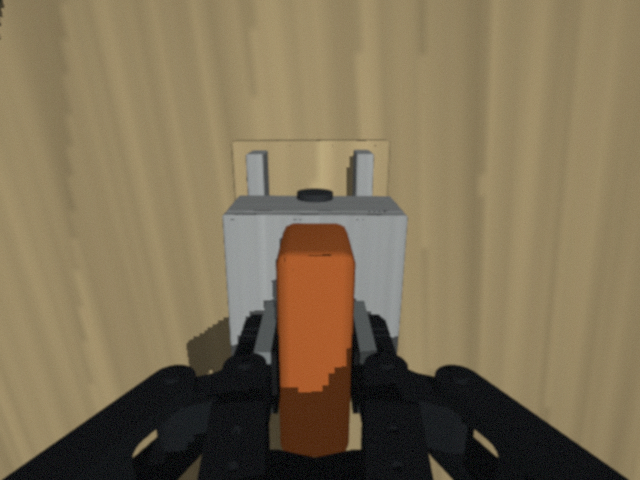

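Lifted cleanly, block held centrally between pads (weight ≈ 4 N); rail ends at (258,170) and (364,170). Raise and turn toward the mould.

```bash
python3 -m crank '[[-1,-0.2,0,0,0],[-1,-0.3,0,0,0],[-1,-0.3,0,0,-0.03],[-1,-0.3,0,0,-0.034],[-1,-0.2,0,0,-0.034],[-1,-0.1,0,0,-0.034],[-1,0,0,0,-0.034],[-1,0,0,0,-0.034],[-1,0,0,0,-0.034],[-1,0,0,0,-0.034]]'
python3 -m crank '[[-1,0,0,0,-0.034],[-1,0,0,0,-0.034],[-1,0,0,0,-0.034],[-1,0,0,0,-0.034],[-1,0,0,0,-0.034],[-1,0,0,0,-0.034],[-1,0,0,0,0],[-1,0,0,0,0],[-1,0,0,0,0],[-1,0,0,0,0]]'
python3 - <<'E'
from h import *
plan(.517,.082,.15,82.4)
E
```

```text
clock: 7.02
ee_pos: [0.5736, -0.1575, 0.1824]
tcp_rot: [0.613, 1.492, -0.616]
force: [0.0, -0.5, -3.3]
grip_width: 0.27
clock: 7.85
ee_pos: [0.5727, -0.1592, 0.1872]
tcp_rot: [0.091, 1.578, -0.093]
force: [0.2, 1.3, -3.3]
grip_width: 0.273
t 7.85 pos [ 0.5727 -0.1592  0.1872] F [ 0.2  1.3 -3.3] w 0.273
axes x,y,z rows:
 [[-9.600e-03 -7.000e-04 -1.000e+00]
 [ 1.162e-01  9.932e-01 -1.800e-03]
 [ 9.932e-01 -1.162e-01 -9.400e-03]]
yaw 83.33 shift share [ 0.752  4.663 -1.659] roll share 0.0052
```

```bash
python3 -m crank '[[-1,0,0.3,-0.1,0.005],[-1,0,0.5,-0.18,0],[-1,0,0.6,-0.22,0],[-1,0,0.6,-0.22,0],[-1,0,0.6,-0.22,0],[-1,0,0.6,-0.22,0],[-1,0,0.6,-0.22,0],[-1,0,0.4,-0.15,0],[-1,0,0.2,-0.05,0],[-1,0,0,0,0]]'
python3 - <<'E'
from h import *
plan(.517,.082,.15,82.4)
c=vision.camera("top")
q=np.array([(53,33),(390,75),(365,300),(22,260)])/3.8+(220,225)
for z in(.022,.034):
    p=ray(c,q,z)[:,:2]; print(z,(p.mean(0)*1e3).round(1),[(np.linalg.norm(p[i]-p[i-1])*1e3).round() for i in range(4)])
im=cv2.convertScaleAbs(c["color"][:,:,::-1],alpha=1.6)
a=cv2.resize(im[225:285,360:430],None,fx=8,fy=8,interpolation=cv2.INTER_CUBIC)
s=vision.camera("scene");im=cv2.convertScaleAbs(s["color"][:,:,::-1],alpha=1.3)
b=cv2.resize(im[180:310,240:420],(664,480),interpolation=cv2.INTER_CUBIC)
cv2.imwrite("pics/stand.png",a[:,:]); cv2.imwrite("pics/sc.png",b)
E
```

```text
clock: 8.68
ee_pos: [0.524, 0.0774, 0.1884]
tcp_rot: [0.124, 1.573, -0.13]
force: [0.0, 0.8, -4.7]
grip_width: 0.271
t 8.68 pos [0.524  0.0774 0.1884] F [ 0.   0.8 -4.7] w 0.271
axes x,y,z rows:
 [[-0.0062 -0.0031 -1.    ]
 [ 0.1606  0.987  -0.0041]
 [ 0.987  -0.1606 -0.0056]]
yaw 80.76 shift share [ 0.769  0.072 -0.149] roll share -0.0091
0.022 [525.5 151.9] [np.float64(154.0), np.float64(230.0), np.float64(152.0), np.float64(232.0)]
0.034 [525.2 150.6] [np.float64(153.0), np.float64(228.0), np.float64(151.0), np.float64(229.0)]
```

View pics/stand.png

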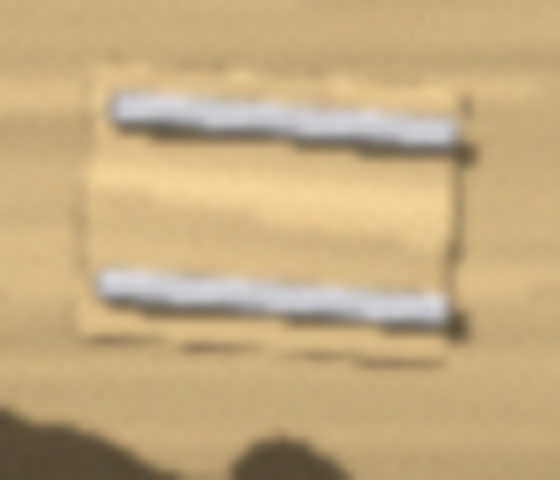

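View pics/sc.png

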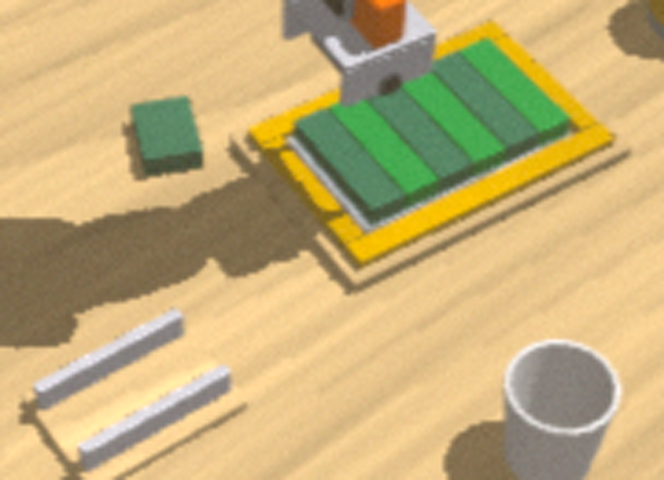

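Rails seen clearly in the top crop (upper (113,108)→(457,133), lower (100,285)→(447,310)); scene crop shows the roller over the sheet's first strips with clear room. Compute the stand and descend.

```bash
python3 -m crank '[[-1,0.1,0,-0.07,-0.007],[-1,0.2,0,-0.07,0],[-1,0.2,0,0,0],[-1,0.2,0,0,0],[-1,0.2,0,0,0],[-1,0.2,0,0,0],[-1,0.1,0,0,0],[-1,0.1,0,0,0],[-1,0,0,0,0],[-1,0,0,0,0]]'
python3 - <<'E'
from h import *
plan(.5163,.0785,.107,82)
c=vision.camera("top")
q=np.array([(113,108),(457,133),(447,310),(100,285)])/8+(360,225)-.5+1/16
p=ray(c,q,.032)[:,:2]*1e3; print(p.round(1),p.mean(0).round(1),np.degrees(np.arctan2(*(p[0]-p[1]+p[3]-p[2])[::-1])),[np.linalg.norm(p[i]-p[i-1]).round() for i in range(4)])
E
```

```text
clock: 9.62
ee_pos: [0.5164, 0.0671, 0.1131]
tcp_rot: [0.113, 1.578, -0.126]
force: [-0.1, 0.3, -4.1]
grip_width: 0.274
t 9.62 pos [0.5164 0.0671 0.1131] F [-0.1  0.3 -4.1] w 0.274
axes x,y,z rows:
 [[-0.0116 -0.0073 -0.9999]
 [ 0.151   0.9885 -0.009 ]
 [ 0.9885 -0.1511 -0.0103]]
yaw 81.32 shift share [ 0.121  0.226 -0.035] roll share -0.0038
[[ 602.8 -101.7]
 [ 594.4 -211.4]
 [ 537.9 -207.3]
 [ 546.3  -96.9]] [ 570.4 -154.3] 85.6548453017076 [np.float64(57.0), np.float64(110.0), np.float64(57.0), np.float64(111.0)]
```

```bash
python3 -m crank '[[-1,0,0.12,0,-0.004],[-1,0,0.1,0,0],[-1,0,0,0,0],[-1,0.02,0,0,0],[-1,0.02,0,0,0],[-1,0.02,0,0,0],[-1,0.02,0,0,0],[-1,0.02,0,0,0],[-1,0.02,0,0,0],[-1,0.02,0,0,0]]'
python3 -c "
from h import *
plan(.5163,.0785,.10,82)"
```

```text
clock: 10.5
ee_pos: [0.5197, 0.0801, 0.1078]
tcp_rot: [0.102, 1.575, -0.114]
force: [0.2, -0.5, -3.9]
grip_width: 0.27
t 10.50 pos [0.5197 0.0801 0.1078] F [ 0.2 -0.5 -3.9] w 0.270
axes x,y,z rows:
 [[-0.007  -0.0071 -1.    ]
 [ 0.1365  0.9906 -0.0079]
 [ 0.9906 -0.1365 -0.006 ]]
yaw 82.15 shift share [ 0.157 -0.039 -0.062] roll share 0.0009
```

```bash
python3 -m crank '[[-1,0.015,0,-0.06,0],[-1,0.015,-0.03,0,0],[-1,0.015,0,0,0],[-1,0.015,0,0,0],[-1,0.015,0,0,0],[-1,0.015,0,0,0],[-1,0.015,0,0,0],[-1,0.015,0,0,0],[-1,0.015,0,0,0],[-1,0.015,0,0,0]]'
python3 -m crank '[[-1,0.015,0,0,0],[-1,0.015,0,0,0],[-1,0.015,0,0,0],[-1,0.015,0,0,0],[-1,0.015,0,0,0],[-1,0.015,0,0,0],[-1,0.015,0,0,0],[-1,0.015,0,0,0],[-1,0.015,0,0,0],[-1,0.015,0,0,0]]'
```

```text
clock: 11.33
ee_pos: [0.516, 0.0784, 0.0993]
tcp_rot: [0.102, 1.575, -0.114]
force: [-0.2, 0.5, -3.7]
grip_width: 0.274
clock: 12.17
ee_pos: [0.5164, 0.08, 0.0935]
tcp_rot: [0.102, 1.573, -0.113]
force: [-2.5, 0.6, 6.4]
grip_width: 0.27
```

```bash
python3 -m crank '[[-1,0.02,0,0,0],[-1,0.02,0,0,0],[-1,0.02,0,0,0],[-1,0.02,0,0,0],[-1,0.02,0,0,0],[-1,0.02,0,0,0],[-1,0.02,0,0,0],[-1,0.02,0,0,0],[-1,0.02,0,0,0],[-1,0.02,0,0,0]]'
```

```text
clock: 13.0
ee_pos: [0.5172, 0.0866, 0.0929]
tcp_rot: [0.102, 1.567, -0.11]
force: [-3.1, -0.7, 7.4]
grip_width: 0.274
```

```bash
python3 -m crank '[[-1,0.025,-0.04,0,0],[-1,0.03,-0.04,0,0],[-1,0.03,-0.04,0,0],[-1,0.03,-0.04,0,0],[-1,0.03,-0.04,0,0],[-1,0.03,-0.04,0,0],[-1,0.03,-0.04,0,0],[-1,0.03,-0.04,0,0],[-1,0.03,-0.04,0,0],[-1,0.03,-0.04,0,0]]'
```

```text
clock: 13.83
ee_pos: [0.5158, 0.078, 0.0901]
tcp_rot: [0.105, 1.559, -0.101]
force: [-5.4, 1.7, 13.3]
grip_width: 0.272
```

```bash
python3 -m crank '[[-1,0.03,-0.01,0,0],[-1,0.03,-0.01,0,0],[-1,0.03,-0.01,0,0],[-1,0.03,-0.01,0,0],[-1,0.03,-0.01,0,0],[-1,0.03,-0.01,0,0],[-1,0.03,-0.01,0,0],[-1,0.03,-0.01,0,0],[-1,0.03,-0.01,0,0],[-1,0.03,-0.01,0,0]]'
python3 -c "
from h import *
state()"
```

```text
clock: 14.67
ee_pos: [0.5162, 0.0832, 0.09]
tcp_rot: [0.106, 1.551, -0.098]
force: [-5.6, 1.1, 14.1]
grip_width: 0.267
t 14.67 pos [0.5162 0.0832 0.09  ] F [-5.6  1.1 14.1] w 0.267
axes x,y,z rows:
 [[ 0.0179  0.0039 -0.9998]
 [ 0.1297  0.9915  0.0062]
 [ 0.9914 -0.1298  0.0172]]
```

```bash
python3 -m crank '[[-1,0.027,0.03,-0.01,0],[-1,0.027,0.03,-0.01,0],[-1,0.027,0.03,-0.01,0],[-1,0.027,0.03,-0.01,0],[-1,0.027,0.03,-0.01,0],[-1,0.027,0.03,-0.01,0],[-1,0.027,0.03,-0.01,0],[-1,0.027,0.03,-0.01,0],[-1,0.027,0.03,-0.01,0],[-1,0.027,0.03,-0.01,0]]'
python3 -c "
from h import *
state()"
```

```text
clock: 15.5
ee_pos: [0.5161, 0.0867, 0.0902]
tcp_rot: [0.088, 1.542, -0.128]
force: [-4.6, -4.9, 15.4]
grip_width: 0.274
t 15.50 pos [0.5161 0.0867 0.0902] F [-4.6 -4.9 15.4] w 0.274
axes x,y,z rows:
 [[ 0.0241 -0.0272 -0.9993]
 [ 0.1379  0.9902 -0.0237]
 [ 0.9902 -0.1372  0.0277]]
```

```bash
python3 -m crank '[[-1,0.02,0.06,-0.015,0],[-1,0.02,0.06,-0.015,0],[-1,0.02,0.06,-0.015,0],[-1,0.02,0.06,-0.015,0],[-1,0.02,0.06,-0.015,0],[-1,0.02,0.06,-0.015,0],[-1,0.02,0.05,-0.015,0],[-1,0.02,0.05,-0.015,0],[-1,0.02,0.05,-0.01,0],[-1,0.02,0.05,-0.01,0]]'
python3 -c "
from h import *
state()"
```

```text
clock: 16.33
ee_pos: [0.5181, 0.1105, 0.0907]
tcp_rot: [0.08, 1.529, -0.144]
force: [-2.9, -0.4, 8.0]
grip_width: 0.267
t 16.33 pos [0.5181 0.1105 0.0907] F [-2.9 -0.4  8. ] w 0.267
axes x,y,z rows:
 [[ 0.0357 -0.0435 -0.9984]
 [ 0.1439  0.9889 -0.038 ]
 [ 0.9889 -0.1423  0.0415]]
```

```bash
python3 -m crank '[[-1,0.03,-0.02,0.02,0],[-1,0.03,-0.02,0.02,0],[-1,0.03,-0.02,0.02,0],[-1,0.03,-0.02,0.02,0],[-1,0.03,-0.02,0.02,0],[-1,0.03,-0.02,0.02,0],[-1,0.03,-0.02,0.02,0],[-1,0.03,-0.02,0.02,0],[-1,0.03,-0.02,0.02,0],[-1,0.03,-0.02,0.02,0]]'
python3 -c "
from h import *
state()"
```

```text
clock: 17.17
ee_pos: [0.5212, 0.1116, 0.0892]
tcp_rot: [0.076, 1.531, -0.135]
force: [-8.7, 1.7, 16.2]
grip_width: 0.272
t 17.17 pos [0.5212 0.1116 0.0892] F [-8.7  1.7 16.2] w 0.272
axes x,y,z rows:
 [[ 0.0339 -0.0404 -0.9986]
 [ 0.1352  0.9902 -0.0355]
 [ 0.9902 -0.1338  0.039 ]]
```

```bash
python3 -m crank '[[-1,0.02,0.06,0.01,0],[-1,0.02,0.07,0.01,0],[-1,0.02,0.07,0.01,0],[-1,0.02,0.07,0.01,0],[-1,0.02,0.07,0.01,0],[-1,0.02,0.07,0.01,0],[-1,0.02,0.07,0.01,0],[-1,0.02,0.07,0.01,0],[-1,0.02,0.07,0.01,0],[-1,0.02,0.03,0.01,0]]'
python3 -c "
from h import *
state()"
python3 -m crank '[[-1,0.025,-0.02,0.01,0],[-1,0.028,-0.02,0.015,0],[-1,0.028,-0.02,0.015,0],[-1,0.028,-0.02,0.015,0],[-1,0.028,-0.02,0.015,0],[-1,0.028,-0.02,0.015,0],[-1,0.028,-0.02,0.015,0],[-1,0.028,-0.02,0.015,0],[-1,0.028,-0.02,0.015,0],[-1,0.028,-0.02,0.015,0]]'
python3 -c "
from h import *
state()"
```

```text
clock: 18.0
ee_pos: [0.525, 0.1419, 0.089]
tcp_rot: [0.063, 1.536, -0.149]
force: [-4.2, 0.2, 7.8]
grip_width: 0.272
t 18.00 pos [0.525  0.1419 0.089 ] F [-4.2  0.2  7.8] w 0.272
axes x,y,z rows:
 [[ 0.0282 -0.0572 -0.998 ]
 [ 0.1362  0.9893 -0.0529]
 [ 0.9903 -0.1345  0.0357]]
clock: 18.83
ee_pos: [0.5256, 0.1437, 0.0889]
tcp_rot: [0.062, 1.537, -0.14]
force: [-6.4, 0.3, 13.2]
grip_width: 0.269
t 18.83 pos [0.5256 0.1437 0.0889] F [-6.4  0.3 13.2] w 0.269
axes x,y,z rows:
 [[ 0.0279 -0.0515 -0.9983]
 [ 0.1291  0.9905 -0.0475]
 [ 0.9912 -0.1275  0.0343]]
```

```bash
python3 -m crank '[[-1,0.02,0.06,0.01,0],[-1,0.02,0.07,0.01,0],[-1,0.02,0.07,0.01,0],[-1,0.02,0.07,0.01,0],[-1,0.02,0.07,0.01,0],[-1,0.02,0.07,0.01,0],[-1,0.02,0.06,0.01,0],[-1,0.02,0.06,0.01,0],[-1,0.02,0.06,0.01,0],[-1,0.02,0.02,0.01,0]]'
python3 -m crank '[[-1,0.028,-0.02,0.01,0],[-1,0.028,-0.02,0.01,0],[-1,0.028,-0.02,0.01,0],[-1,0.028,-0.02,0.01,0],[-1,0.028,-0.02,0.01,0],[-1,0.028,-0.02,0.01,0],[-1,0.028,-0.02,0.01,0],[-1,0.028,-0.02,0.01,0],[-1,0.028,-0.02,0.01,0],[-1,0.028,-0.02,0.01,0]]'
python3 -c "
from h import *
state()"
```

```text
clock: 19.67
ee_pos: [0.5296, 0.1751, 0.0886]
tcp_rot: [0.055, 1.539, -0.148]
force: [-3.8, -0.1, 7.3]
grip_width: 0.269
clock: 20.5
ee_pos: [0.5298, 0.1755, 0.0885]
tcp_rot: [0.057, 1.537, -0.14]
force: [-5.6, 0.6, 12.2]
grip_width: 0.27
t 20.50 pos [0.5298 0.1755 0.0885] F [-5.6  0.6 12.2] w 0.270
axes x,y,z rows:
 [[ 0.0275 -0.0551 -0.9981]
 [ 0.1264  0.9906 -0.0512]
 [ 0.9916 -0.1248  0.0342]]
```

```bash
python3 -m crank '[[-1,0.022,0.05,0.01,0],[-1,0.022,0.06,0.01,0],[-1,0.022,0.06,0.01,0],[-1,0.022,0.06,0.01,0],[-1,0.022,0.06,0.01,0],[-1,0.022,0.06,0.01,0],[-1,0.022,0.06,0.01,0],[-1,0.022,0.05,0.01,0],[-1,0.022,0.05,0.01,0],[-1,0.022,0.02,0.01,0]]'
python3 -m crank '[[-1,0.03,-0.02,0.01,0],[-1,0.03,-0.02,0.01,0],[-1,0.03,-0.02,0.01,0],[-1,0.03,-0.02,0.01,0],[-1,0.03,-0.02,0.01,0],[-1,0.03,-0.02,0.01,0],[-1,0.03,-0.02,0.01,0],[-1,0.03,-0.02,0.01,0],[-1,0.03,-0.02,0.01,0],[-1,0.03,-0.02,0.01,0]]'
python3 -c "
from h import *
state()"
```

```text
clock: 21.33
ee_pos: [0.5332, 0.2022, 0.0882]
tcp_rot: [0.05, 1.539, -0.15]
force: [-3.0, 1.3, 6.2]
grip_width: 0.272
clock: 22.17
ee_pos: [0.5337, 0.2053, 0.088]
tcp_rot: [0.056, 1.536, -0.137]
force: [-5.2, -0.0, 11.5]
grip_width: 0.268
t 22.17 pos [0.5337 0.2053 0.088 ] F [-5.2 -0.  11.5] w 0.268
axes x,y,z rows:
 [[ 0.0295 -0.0535 -0.9981]
 [ 0.1236  0.9911 -0.0495]
 [ 0.9919 -0.1219  0.0358]]
```

```bash
python3 -m crank '[[-1,0.022,0.04,0.01,0],[-1,0.022,0.05,0.01,0],[-1,0.022,0.05,0.01,0],[-1,0.022,0.05,0.01,0],[-1,0.022,0.05,0.01,0],[-1,0.022,0.05,0.01,0],[-1,0.022,0.05,0.01,0],[-1,0.022,0.05,0.01,0],[-1,0.022,0.03,0.01,0],[-1,0.022,0,0.01,0]]'
python3 -m crank '[[-1,0.03,-0.025,0.01,0],[-1,0.032,-0.025,0.01,0],[-1,0.032,-0.025,0.01,0],[-1,0.032,-0.025,0.01,0],[-1,0.032,-0.025,0.01,0],[-1,0.032,-0.025,0.01,0],[-1,0.032,-0.025,0.01,0],[-1,0.032,-0.025,0.01,0],[-1,0.032,-0.025,0.01,0],[-1,0.032,-0.025,0.01,0]]'
python3 - <<'E'
from h import *
state()
s=vision.camera("scene");im=cv2.convertScaleAbs(s["color"][:,:,::-1],alpha=1.3)
cv2.imwrite("pics/sc2.png",cv2.resize(im[160:270,280:430],(654,480),interpolation=cv2.INTER_CUBIC))
E
```

```text
clock: 23.0
ee_pos: [0.5363, 0.2264, 0.0879]
tcp_rot: [0.049, 1.538, -0.145]
force: [-3.3, 0.3, 6.2]
grip_width: 0.276
clock: 23.83
ee_pos: [0.5366, 0.2277, 0.0877]
tcp_rot: [0.057, 1.533, -0.13]
force: [-5.2, 1.0, 10.9]
grip_width: 0.274
t 23.83 pos [0.5366 0.2277 0.0877] F [-5.2  1.  10.9] w 0.274
axes x,y,z rows:
 [[ 0.0322 -0.0489 -0.9983]
 [ 0.1202  0.9917 -0.0447]
 [ 0.9922 -0.1185  0.0378]]
```

View pics/sc2.png

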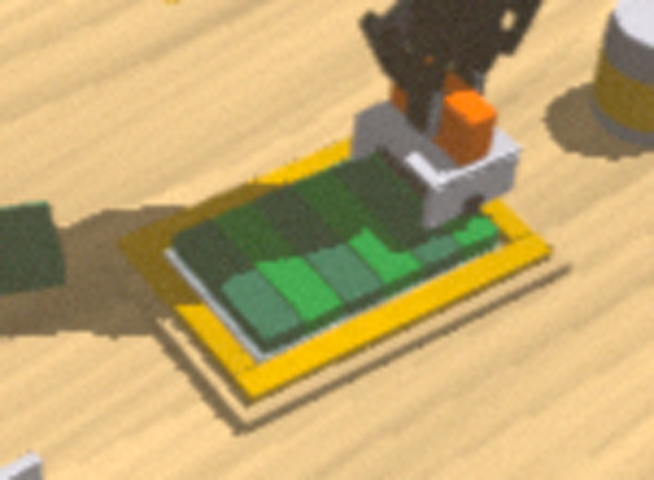

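Scene: roller sits on the last strip (wheel near (465,215)), all six strips visible and seemingly level. Now a return pass at ~20 N to make sure.

```bash
python3 -m crank '[[-1,0.036,-0.01,0.01,0],[-1,0.04,-0.01,0.01,0],[-1,0.04,-0.01,0.01,0],[-1,0.04,-0.02,0.01,0],[-1,0.04,-0.02,0.01,0],[-1,0.04,-0.02,0.01,0],[-1,0.04,-0.02,0.01,0],[-1,0.04,-0.02,0.01,0],[-1,0.04,-0.02,0.01,0],[-1,0.04,-0.02,0.01,0]]'
python3 -m crank '[[-1,0.038,-0.08,0.01,0],[-1,0.038,-0.08,0.01,0],[-1,0.038,-0.08,0.01,0],[-1,0.038,-0.08,0.01,0],[-1,0.038,-0.08,0.01,0],[-1,0.038,-0.08,0.01,0],[-1,0.038,-0.08,0.01,0],[-1,0.038,-0.08,0.01,0],[-1,0.038,-0.08,0.01,0],[-1,0.038,-0.08,0.01,0]]'
python3 -c "
from h import *
state()"
```

```text
clock: 24.72
ee_pos: [0.5375, 0.2361, 0.0871]
tcp_rot: [0.067, 1.527, -0.112]
force: [-5.8, -0.7, 14.5]
grip_width: 0.267
clock: 25.55
ee_pos: [0.5356, 0.2178, 0.0875]
tcp_rot: [0.08, 1.518, -0.084]
force: [-5.5, 1.7, 14.6]
grip_width: 0.271
t 25.55 pos [0.5356 0.2178 0.0875] F [-5.5  1.7 14.6] w 0.271
axes x,y,z rows:
 [[ 0.051  -0.0054 -0.9987]
 [ 0.105   0.9945 -0.    ]
 [ 0.9932 -0.1049  0.0513]]
```

```bash
python3 -m crank '[[-1,0.035,-0.1,0.03,0.01],[-1,0.035,-0.1,0.03,0],[-1,0.035,-0.1,0.03,0],[-1,0.035,-0.1,0.03,0],[-1,0.035,-0.1,0.03,0],[-1,0.035,-0.1,0.03,0],[-1,0.035,-0.1,0.03,0],[-1,0.035,-0.1,0.03,0],[-1,0.035,-0.1,0.03,0],[-1,0.035,-0.1,0.03,0]]'
python3 -c "
from h import *
state()"
```

```text
clock: 26.38
ee_pos: [0.535, 0.1917, 0.0875]
tcp_rot: [0.115, 1.519, -0.078]
force: [-8.4, 2.3, 16.4]
grip_width: 0.271
t 26.38 pos [0.535  0.1917 0.0875] F [-8.4  2.3 16.4] w 0.271
axes x,y,z rows:
 [[ 0.0513  0.0209 -0.9985]
 [ 0.1228  0.9921  0.027 ]
 [ 0.9911 -0.124   0.0484]]
```

```bash
python3 -m crank '[[-1,0.032,-0.1,0.03,0],[-1,0.032,-0.1,0.03,0],[-1,0.032,-0.1,0.03,0],[-1,0.032,-0.1,0.03,0],[-1,0.032,-0.1,0.03,0],[-1,0.032,-0.1,0.03,0],[-1,0.032,-0.1,0.03,0],[-1,0.032,-0.1,0.03,0],[-1,0.032,-0.1,0.03,0],[-1,0.032,-0.1,0.03,0]]'
python3 -m crank '[[-1,0.03,-0.1,0.03,0],[-1,0.03,-0.1,0.03,0],[-1,0.03,-0.1,0.03,0],[-1,0.03,-0.1,0.03,0],[-1,0.03,-0.1,0.03,0],[-1,0.03,-0.1,0.03,0],[-1,0.03,-0.1,0.03,0],[-1,0.03,-0.1,0.03,0],[-1,0.03,-0.1,0.03,0],[-1,0.03,-0.1,0.03,0]]'
python3 -c "
from h import *
state()"
```

```text
clock: 27.22
ee_pos: [0.5333, 0.1666, 0.0877]
tcp_rot: [0.121, 1.523, -0.047]
force: [-11.0, 2.4, 17.9]
grip_width: 0.272
clock: 28.05
ee_pos: [0.5323, 0.1414, 0.0879]
tcp_rot: [0.124, 1.529, -0.019]
force: [-10.8, 2.0, 18.7]
grip_width: 0.269
t 28.05 pos [0.5323 0.1414 0.0879] F [-10.8   2.   18.7] w 0.269
axes x,y,z rows:
 [[ 0.0432  0.0653 -0.9969]
 [ 0.0895  0.9936  0.069 ]
 [ 0.995  -0.0922  0.0371]]
```

```bash
python3 -m crank '[[-1,-0.1,0,-0.02,0],[-1,-0.2,0,0,0],[-1,-0.1,-0.1,-0.03,-0.01],[-1,-0.02,-0.2,-0.04,0],[-1,0,-0.3,-0.05,0],[-1,0,-0.3,-0.05,0],[-1,0,-0.3,-0.05,0],[-1,0,-0.2,-0.03,0],[-1,0,-0.06,0,0],[-1,0,0,0,0]]'
python3 -c "
from h import *
plan(.513,.0695,.095,82)"
```

```text
clock: 28.88
ee_pos: [0.5128, 0.0625, 0.1066]
tcp_rot: [0.1, 1.526, 0.002]
force: [1.2, 0.3, -3.7]
grip_width: 0.273
t 28.88 pos [0.5128 0.0625 0.1066] F [ 1.2  0.3 -3.7] w 0.273
axes x,y,z rows:
 [[ 0.0455  0.0639 -0.9969]
 [ 0.0612  0.9959  0.0667]
 [ 0.9971 -0.064   0.0414]]
yaw 86.48 shift share [ 0.241  0.124 -0.014] roll share 0.0249
```

```bash
python3 -m crank '[[-1,0.03,0.08,0,0.012],[-1,0.04,0.04,0,0.012],[-1,0.04,0,0,0],[-1,0.03,0,0,0],[-1,0.03,0,0,0],[-1,0.02,0,0,0],[-1,0.02,0,0,0],[-1,0.02,0,0,0],[-1,0.02,0,0,0],[-1,0.02,0,0,0]]'
python3 -c "
from h import *
plan(.513,.0695,.095,82)"
```

```text
clock: 29.72
ee_pos: [0.5151, 0.072, 0.0933]
tcp_rot: [0.161, 1.525, -0.052]
force: [-0.1, 0.4, -2.9]
grip_width: 0.272
t 29.72 pos [0.5151 0.072  0.0933] F [-0.1  0.4 -2.9] w 0.272
axes x,y,z rows:
 [[ 0.0471  0.0663 -0.9967]
 [ 0.1345  0.9883  0.072 ]
 [ 0.9898 -0.1374  0.0376]]
yaw 82.25 shift share [-0.039 -0.053 -0.034] roll share 0.0014
```

```bash
python3 -m crank '[[-1,0.02,-0.02,0,0],[-1,0.02,-0.02,0,0],[-1,0.02,-0.02,0,0],[-1,0.02,-0.02,0.01,0],[-1,0.02,-0.02,0.01,0],[-1,0.025,-0.02,0.02,0],[-1,0.025,-0.02,0.02,0],[-1,0.03,-0.02,0.02,0],[-1,0.03,-0.02,0.02,0],[-1,0.03,-0.02,0.02,0]]'
python3 -c "
from h import *
state()"
```

```text
clock: 30.55
ee_pos: [0.5161, 0.07, 0.0888]
tcp_rot: [0.158, 1.529, -0.047]
force: [-10.1, 0.5, 20.7]
grip_width: 0.274
t 30.55 pos [0.5161 0.07   0.0888] F [-10.1   0.5  20.7] w 0.274
axes x,y,z rows:
 [[ 0.0433  0.0681 -0.9967]
 [ 0.1293  0.9889  0.0732]
 [ 0.9907 -0.1321  0.034 ]]
```

```bash
python3 -m crank '[[-1,0.02,0.03,0.01,0],[-1,0.02,0.04,0.01,0],[-1,0.02,0.04,0.01,0],[-1,0.02,0.04,0.01,0],[-1,0.02,0.04,0.01,0],[-1,0.02,0.04,0.01,0],[-1,0.02,0.04,0.01,0],[-1,0.02,0.04,0.01,0],[-1,0.02,0.04,0.01,0],[-1,0.02,0.04,0.01,0]]'
python3 -m crank '[[-1,0.022,0.05,0.01,0],[-1,0.022,0.05,0.01,0],[-1,0.022,0.05,0.01,0],[-1,0.022,0.05,0.01,0],[-1,0.022,0.05,0.01,0],[-1,0.022,0.05,0.01,0],[-1,0.022,0.05,0.01,0],[-1,0.022,0.05,0.01,0],[-1,0.022,0.05,0.01,0],[-1,0.022,0.05,0.01,0]]'
python3 -c "
from h import *
state()"
```

```text
clock: 31.38
ee_pos: [0.52, 0.0959, 0.089]
tcp_rot: [0.154, 1.531, -0.045]
force: [-5.8, -0.1, 7.8]
grip_width: 0.272
clock: 32.22
ee_pos: [0.5251, 0.1292, 0.0883]
tcp_rot: [0.152, 1.532, -0.04]
force: [-4.8, -1.1, 8.0]
grip_width: 0.272
t 32.22 pos [0.5251 0.1292 0.0883] F [-4.8 -1.1  8. ] w 0.272
axes x,y,z rows:
 [[ 0.0402  0.0687 -0.9968]
 [ 0.121   0.99    0.0731]
 [ 0.9918 -0.1235  0.0314]]
```

```bash
python3 -m crank '[[-1,-0.2,0,0,0],[-1,-0.3,0,0,0],[-1,-0.4,0,0,0],[-1,-0.4,0,0,0],[-1,-0.4,0,0,0],[-1,-0.2,-0.1,0,0],[-1,-0.1,-0.3,0,0],[-1,0,-0.4,0.05,0],[-1,0,-0.5,0.1,0],[-1,0,-0.5,0.1,0]]'
python3 -m crank '[[-1,0,-0.5,0.1,0],[-1,0,-0.5,0.1,0],[-1,0,-0.5,0.1,0],[-1,0,-0.4,0.1,0],[-1,0,-0.2,0.1,0],[-1,0,0,0,0.03],[-1,0,0,0,0.034],[-1,0,0,0,0.034],[-1,0,0,0,0.034],[-1,0,0,0,0.034]]'
python3 -m crank '[[-1,0,0,0,0.034],[-1,0,0,0,0.034],[-1,0,0,0,0.034],[-1,0,0,0,0.034],[-1,0,0,0,0.034],[-1,0,0,0,0.034],[-1,0,0,0,0.034],[-1,0,0,0,0.034],[-1,0,0,0,0],[-1,0,0,0,0]]'
python3 -c "
from h import *
plan(.5697,-.161,.1,-4.8)"
```

```text
clock: 33.05
ee_pos: [0.5214, 0.0332, 0.1901]
tcp_rot: [0.142, 1.53, -0.029]
force: [0.4, -0.7, -3.8]
grip_width: 0.273
clock: 33.88
ee_pos: [0.532, -0.0931, 0.181]
tcp_rot: [0.579, 1.491, -0.459]
force: [0.3, 0.0, -3.8]
grip_width: 0.269
clock: 34.72
ee_pos: [0.5312, -0.0895, 0.1808]
tcp_rot: [1.269, 1.236, -1.14]
force: [-0.4, -0.3, -3.9]
grip_width: 0.269
t 34.72 pos [ 0.5312 -0.0895  0.1808] F [-0.4 -0.3 -3.9] w 0.269
axes x,y,z rows:
 [[ 0.0378  0.0684 -0.9969]
 [ 0.9992  0.0097  0.0386]
 [ 0.0123 -0.9976 -0.068 ]]
yaw 0.55 shift share [1.542 0.694 1.545] roll share 0.0297
```

```bash
python3 -m crank '[[-1,0,0,0,0.015],[-1,0,0.1,0.15,0.014],[-1,0,0.1,0.25,0],[-1,0,0.1,0.3,0],[-1,0.1,0.1,0.3,0],[-1,0.15,0.1,0.25,0],[-1,0.15,0.05,0.1,0],[-1,0.15,0,0,0],[-1,0.1,0,0,0],[-1,0,0,0,0]]'
python3 -c "
from h import *
plan(.5697,-.161,.1,-4.8)"
```

```text
clock: 35.55
ee_pos: [0.5567, -0.16, 0.1403]
tcp_rot: [1.316, 1.211, -1.187]
force: [-0.5, 1.1, -3.3]
grip_width: 0.276
t 35.55 pos [ 0.5567 -0.16    0.1403] F [-0.5  1.1 -3.3] w 0.276
axes x,y,z rows:
 [[ 0.0362  0.07   -0.9969]
 [ 0.9981 -0.0529  0.0325]
 [-0.0504 -0.9961 -0.0718]]
yaw -3.03 shift share [0.812 0.235 0.065] roll share 0.0098
```

```bash
python3 -m crank '[[-1,0.1,0.1,0.03,0.01],[-1,0.15,0.1,0.03,0],[-1,0.15,0.04,0.01,0],[-1,0.15,0,0,0],[-1,0.1,0,0,0],[-1,0.05,0,0,0],[-1,0,0,0,0],[-1,0,0,0,0],[-1,0,0,0,0],[-1,0,0,0,0]]'
python3 - <<'E'
from h import *
plan(.5697,-.161,.1,-4.8)
c=vision.camera("wrist"); cv2.imwrite("pics/w3.png",c["color"][:,:,::-1])
E
```

```text
clock: 36.38
ee_pos: [0.5693, -0.1567, 0.102]
tcp_rot: [1.332, 1.205, -1.204]
force: [0.5, 0.4, -3.7]
grip_width: 0.27
t 36.38 pos [ 0.5693 -0.1567  0.102 ] F [ 0.5  0.4 -3.7] w 0.270
axes x,y,z rows:
 [[ 0.0334  0.0727 -0.9968]
 [ 0.9968 -0.0743  0.028 ]
 [-0.072  -0.9946 -0.075 ]]
yaw -4.26 shift share [0.034 0.014 0.088] roll share 0.0030
```

View pics/w3.png

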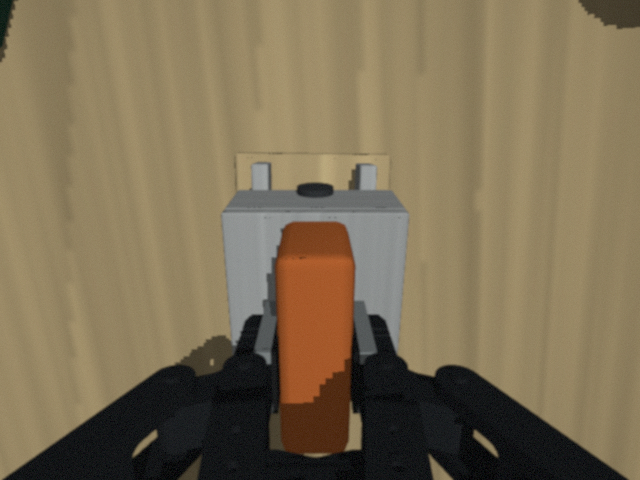

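Wrist view matches the pre-grasp picture: rails (261,170)/(367,170) symmetric about the wheel at (316,190), roller unslipped in the grip. Lower slowly.

```bash
python3 -m crank '[[-1,0.03,0.02,0.06,0.003],[-1,0.06,0,0.06,0],[-1,0.06,0,0,0],[-1,0.06,0,0,0],[-1,0.06,0,0,0],[-1,0.04,0,0,0],[-1,0.02,0,0,0],[-1,0.01,0,0,0],[-1,0.01,0,0,0],[-1,0.01,0,0,0]]'
python3 -c "
from h import *
plan(.57,-.161,.0764,-4.8)"
```

```text
clock: 37.27
ee_pos: [0.5708, -0.1627, 0.0823]
tcp_rot: [1.341, 1.198, -1.212]
force: [0.8, -0.4, -3.8]
grip_width: 0.27
t 37.27 pos [ 0.5708 -0.1627  0.0823] F [ 0.8 -0.4 -3.8] w 0.270
axes x,y,z rows:
 [[ 0.0346  0.072  -0.9968]
 [ 0.9959 -0.0856  0.0284]
 [-0.0833 -0.9937 -0.0747]]
yaw -4.91 shift share [ 0.119 -0.023 -0.023] roll share -0.0006
```

```bash
python3 -m crank '[[-1,0.015,0,-0.01,0],[-1,0.015,0,-0.01,0],[-1,0.015,0,0,0],[-1,0.015,0,0,0],[-1,0.015,0,0,0],[-1,0.015,0,0,0],[-1,0.015,0,0,0],[-1,0.015,0,0,0],[-1,0.015,0,0,0],[-1,0.015,0,0,0]]'
python3 -c "
from h import *
plan(.57,-.161,.0764,-4.8)"
```

```text
clock: 38.1
ee_pos: [0.5714, -0.1613, 0.0803]
tcp_rot: [1.339, 1.195, -1.214]
force: [-2.7, -0.0, 6.3]
grip_width: 0.273
t 38.10 pos [ 0.5714 -0.1613  0.0803] F [-2.7 -0.   6.3] w 0.273
axes x,y,z rows:
 [[ 0.0353  0.0685 -0.997 ]
 [ 0.9959 -0.0861  0.0293]
 [-0.0839 -0.9939 -0.0713]]
yaw -4.94 shift share [ 0.076 -0.031  0.001] roll share -0.0008
```

```bash
for i in 1 2; do python3 -m crank '[[-1,0.025,0,0,0],[-1,0.025,0,0,0],[-1,0.025,0,0,0],[-1,0.025,0,0,0],[-1,0.025,0,0,0],[-1,0.025,0,0,0],[-1,0.025,0,0,0],[-1,0.025,0,0,0],[-1,0.025,0,0,0],[-1,0.025,0,0,0]]'; done
python3 -c "
from h import *
state()"
```

```text
clock: 38.93
ee_pos: [0.5716, -0.161, 0.0799]
tcp_rot: [1.335, 1.189, -1.218]
force: [-3.5, 0.7, 11.1]
grip_width: 0.271
clock: 39.77
ee_pos: [0.5717, -0.1607, 0.0797]
tcp_rot: [1.331, 1.182, -1.222]
force: [-4.6, 0.5, 9.8]
grip_width: 0.271
t 39.77 pos [ 0.5717 -0.1607  0.0797] F [-4.6  0.5  9.8] w 0.271
axes x,y,z rows:
 [[ 0.0356  0.054  -0.9979]
 [ 0.9956 -0.0889  0.0307]
 [-0.0871 -0.9946 -0.0569]]
```

```bash
for i in 1 2 3; do python3 -m crank '[[-1,0.033,0.01,-0.01,0],[-1,0.033,0.01,-0.01,0],[-1,0.033,0.01,-0.01,0],[-1,0.033,0.01,-0.01,0],[-1,0.033,0.01,-0.01,0],[-1,0.033,0.01,-0.01,0],[-1,0.033,0.01,-0.01,0],[-1,0.033,0.01,-0.01,0],[-1,0.033,0.01,-0.01,0],[-1,0.033,0.01,-0.01,0]]'; done
python3 -c "
from h import *
state()"
```

```text
clock: 40.6
ee_pos: [0.5724, -0.16, 0.0788]
tcp_rot: [1.32, 1.176, -1.24]
force: [-6.5, 0.4, 15.6]
grip_width: 0.27
clock: 41.43
ee_pos: [0.5731, -0.1596, 0.0781]
tcp_rot: [1.308, 1.169, -1.257]
force: [-6.0, 0.5, 14.7]
grip_width: 0.27
clock: 42.27
ee_pos: [0.5742, -0.1589, 0.0774]
tcp_rot: [1.295, 1.162, -1.271]
force: [-6.7, 1.0, 15.8]
grip_width: 0.271
t 42.27 pos [ 0.5742 -0.1589  0.0774] F [-6.7  1.  15.8] w 0.271
axes x,y,z rows:
 [[ 0.0088  0.0105 -0.9999]
 [ 0.9949 -0.1003  0.0077]
 [-0.1002 -0.9949 -0.0113]]
```

```bash
python3 -m crank '[[-1,0.033,0,-0.01,0],[-1,0.033,0,-0.01,0],[-1,0.033,0,-0.01,0],[-1,0.033,0,-0.01,0],[-1,0.02,-0.01,0,0],[-1,0.01,-0.01,0,0],[-1,0,-0.01,0,0],[-1,0,-0.01,0,0],[-1,0,0,0,0],[-1,0,0,0,0]]'
python3 -c "
from h import *
state()"
```

```text
clock: 43.1
ee_pos: [0.5735, -0.1588, 0.0778]
tcp_rot: [1.291, 1.153, -1.271]
force: [-0.3, 0.6, 0.3]
grip_width: 0.276
t 43.10 pos [ 0.5735 -0.1588  0.0778] F [-0.3  0.6  0.3] w 0.276
axes x,y,z rows:
 [[ 0.0129  0.0025 -0.9999]
 [ 0.9949 -0.1     0.0126]
 [-0.0999 -0.995  -0.0038]]
```

```bash
python3 -m crank '[[1,0,0,0,0],[1,0,0,0,0],[1,0,0,0,0],[1,0,0,0,0],[1,0,0,0,0],[1,0,0,0,0],[1,0,0,0,0],[1,0,0,0,0],[1,0,0,0,0],[1,0,0,0,0]]'
python3 -m crank '[[1,-0.1,0,0,0],[1,-0.2,0,0,0],[1,-0.3,0,0,0],[1,-0.4,0,0,0],[1,-0.4,0,0,0],[1,-0.4,0,0,0],[1,-0.4,0,0,0],[1,-0.3,0,0,0],[1,-0.1,0,0,0],[1,0,0,0,0]]'
python3 - <<'E'
from h import *
state()
c=vision.camera("wrist"); cv2.imwrite("pics/w4.png",c["color"][:,:,::-1])
for b in blobs(mask(c,(3,150,60),(16,255,255)),200)[:1]: print(rect(c,b,.107))
E
```

```text
clock: 43.93
ee_pos: [0.5746, -0.1585, 0.0779]
tcp_rot: [1.292, 1.152, -1.27]
force: [0.1, 0.5, -0.1]
grip_width: 1.002
clock: 44.77
ee_pos: [0.5723, -0.158, 0.2203]
tcp_rot: [1.292, 1.152, -1.267]
force: [0.3, 0.1, -0.1]
grip_width: 0.996
t 44.77 pos [ 0.5723 -0.158   0.2203] F [ 0.3  0.1 -0.1] w 0.996
axes x,y,z rows:
 [[ 0.0164  0.0034 -0.9999]
 [ 0.995  -0.0984  0.016 ]
 [-0.0984 -0.9951 -0.005 ]]
[ 575.  -154.1   77.3   23.5   84.3]
```

View pics/w4.png

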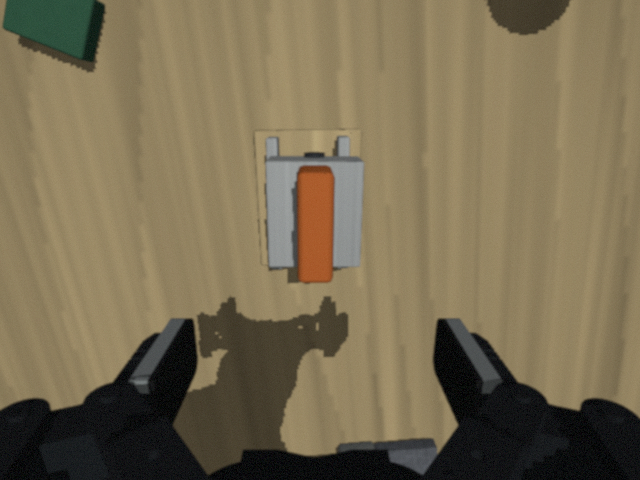

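Released and standing, but relative to the rails (mid ≈ 307 px) the deck (mid ≈ 314 px) looks shifted, and z was 1.4 mm high. Quantify.

```bash
python3 - <<'E'
from h import *
c=vision.camera("wrist")
m=ray(c,[(272,145),(343,145)],.032)*1e3; n=ray(c,[(266,160),(363,160)],.069)*1e3
for p in(m,n): print(p[:,:2].round(1),p[:,:2].mean(0).round(1))
u=np.array([np.cos(np.radians(-4.8)),np.sin(np.radians(-4.8))])
print("roller x offset mm",((n.mean(0)-m.mean(0))[:2]@u).round(1))
# grip ends (top face) and rail ends seen by top camera
t=vision.camera("top"); b=blobs(mask(t,(3,150,90),(16,255,255)),60)[0]; print(rect(t,b,.107))
plan(.5746,-.1585,.0775,-5)
E
```

```text
[[ 547.3 -105.4]
 [ 602.8 -111. ]] [ 575.1 -108.2]
[[ 545.2 -112.4]
 [ 613.3 -119.3]] [ 579.3 -115.9]
roller x offset mm 4.9
[ 575.7 -140.    47.8   21.6   89.8]
t 44.92 pos [ 0.5712 -0.1579  0.2177] F [-1.  -0.5  0.7] w 0.999
axes x,y,z rows:
 [[ 0.0129  0.0044 -0.9999]
 [ 0.9951 -0.0984  0.0124]
 [-0.0983 -0.9951 -0.0056]]
yaw -5.65 shift share [2.805 0.033 0.02 ] roll share -0.0036
```

Roller is ~5 mm off along x, near the wheel-touching limit; regrasp and mend.

```bash
python3 -m crank '[[1,0.2,0.03,0.02,0],[1,0.3,0,0,0],[1,0.4,0,0,0],[1,0.4,0,0,0],[1,0.4,0,0,0],[1,0.3,0,0,0],[1,0.2,0,0,0],[1,0.1,0,0,0],[1,0,0,0,0],[1,0,0,0,0]]'
python3 -c "
from h import *
plan(.5746,-.1585,.0775,-5)"
```

```text
clock: 45.75
ee_pos: [0.5675, -0.1571, 0.0829]
tcp_rot: [1.286, 1.172, -1.279]
force: [-0.5, -0.1, 0.8]
grip_width: 0.999
t 45.75 pos [ 0.5675 -0.1571  0.0829] F [-0.5 -0.1  0.8] w 0.999
axes x,y,z rows:
 [[-0.004   0.0104 -0.9999]
 [ 0.9953 -0.0971 -0.005 ]
 [-0.0972 -0.9952 -0.0099]]
yaw -5.58 shift share [0.107 0.145 0.014] roll share -0.0032
```

```bash
python3 -m crank '[[1,0.05,0.08,0,0],[1,0.05,0.06,0.01,0],[1,0,0,0,0],[-1,0,0,0,0],[-1,0,0,0,0],[-1,0,0,0,0],[-1,0,0,0,0],[-1,0,0,0,0],[-1,0,0,0,0],[-1,0,0,0,0]]'
python3 -m crank '[[-1,0,0,0,0],[-1,-0.05,0,0,0],[-1,-0.06,0,0,0],[-1,-0.06,0,0,0],[-1,-0.03,0,0,0],[-1,0,0,0,0],[-1,0,0,0,0],[-1,0,0,0,0],[-1,0,0,0,0],[-1,0,0,0,0]]'
python3 -c "
from h import *
plan(.570,-.1575,.08,-4.8)"
```

```text
clock: 46.58
ee_pos: [0.5768, -0.1589, 0.0811]
tcp_rot: [1.287, 1.167, -1.276]
force: [0.2, -0.5, 0.5]
grip_width: 0.272
clock: 47.42
ee_pos: [0.5757, -0.159, 0.0908]
tcp_rot: [1.287, 1.17, -1.278]
force: [0.7, 0.4, -2.9]
grip_width: 0.27
t 47.42 pos [ 0.5757 -0.159   0.0908] F [ 0.7  0.4 -2.9] w 0.270
axes x,y,z rows:
 [[-0.0016  0.0091 -1.    ]
 [ 0.9952 -0.0976 -0.0024]
 [-0.0976 -0.9952 -0.0089]]
yaw -5.60 shift share [ 0.216 -0.115 -0.018] roll share -0.0044
```

```bash
python3 -m crank '[[-1,0,-0.06,-0.01,-0.004],[-1,0,-0.05,0,0],[-1,0.03,0,0,0],[-1,0.04,0,0,0],[-1,0.04,0,0,0],[-1,0.03,0,0,0],[-1,0.015,0,0,0],[-1,0.015,0,0,0],[-1,0.01,0,0,0],[-1,0.01,0,0,0]]'
python3 -c "
from h import *
plan(.570,-.1575,.08,-4.8)"
```

```text
clock: 48.25
ee_pos: [0.5693, -0.1578, 0.0813]
tcp_rot: [1.276, 1.177, -1.269]
force: [-1.4, 1.5, 2.8]
grip_width: 0.265
t 48.25 pos [ 0.5693 -0.1578  0.0813] F [-1.4  1.5  2.8] w 0.265
axes x,y,z rows:
 [[-0.0023  0.0086 -1.    ]
 [ 0.9965 -0.0838 -0.0031]
 [-0.0838 -0.9964 -0.0084]]
yaw -4.81 shift share [ 0.026  0.013 -0.008] roll share -0.0000
```

```bash
python3 -m crank '[[-1,0.02,0,0,0],[-1,0.02,0,0,0],[-1,0.02,0,0,0],[-1,0.02,0,0,0],[-1,0.02,0,0,0],[-1,0.01,0,0,0],[-1,0,0,0,0],[-1,0,0,0,0],[-1,0,0,0,0],[-1,0,0,0,0]]'
python3 -m crank '[[1,0,0,0,0],[1,0,0,0,0],[1,0,0,0,0],[1,0,0,0,0],[1,0,0,0,0],[1,0,0,0,0],[1,0,0,0,0],[1,0,0,0,0],[1,0,0,0,0],[1,0,0,0,0]]'
python3 -m crank '[[1,-0.1,0,0,0],[1,-0.2,0,0,0],[1,-0.3,0,0,0],[1,-0.4,0,0,0],[1,-0.4,0,0,0],[1,-0.4,0,0,0],[1,-0.4,0,0,0],[1,-0.3,0,0,0],[1,-0.1,0,0,0],[1,0,0,0,0]]'
python3 - <<'E'
from h import *
c=vision.camera("wrist"); cv2.imwrite("pics/w5.png",c["color"][:,:,::-1])
np.savez("c.npz",**c)
E
```

```text
clock: 49.08
ee_pos: [0.5694, -0.1579, 0.0813]
tcp_rot: [1.274, 1.173, -1.27]
force: [-1.9, -0.9, 1.5]
grip_width: 0.267
clock: 49.92
ee_pos: [0.5716, -0.1579, 0.082]
tcp_rot: [1.276, 1.17, -1.266]
force: [0.4, 0.6, -0.2]
grip_width: 0.998
clock: 50.75
ee_pos: [0.5709, -0.1578, 0.2245]
tcp_rot: [1.276, 1.17, -1.264]
force: [-0.9, -1.3, -0.7]
grip_width: 0.996
```

View pics/w5.png

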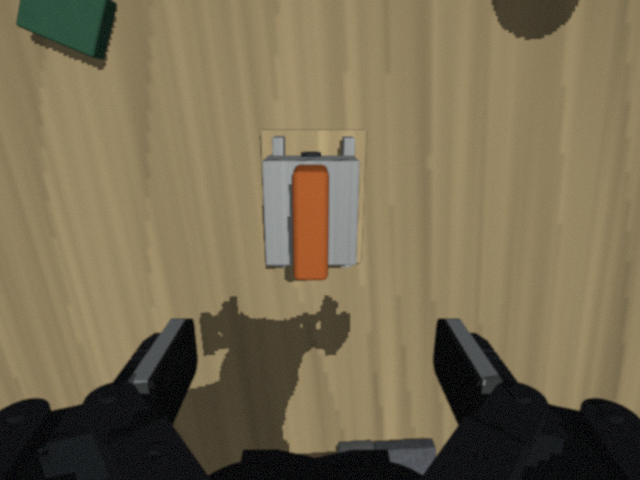

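Roller now centred: rails at (279,145)/(348,145), mid 314, deck mid 311; seated flat and parallel, fingers clear. Handing in.

```bash
python3 -c "
from h import *
state(); print(env.hand_in())"
```

```text
t 50.80 pos [ 0.5708 -0.1578  0.2239] F [0.1 0.5 0.5] w 0.999
axes x,y,z rows:
 [[ 0.0042  0.0057 -1.    ]
 [ 0.9966 -0.0826  0.0037]
 [-0.0826 -0.9966 -0.006 ]]
the job is handed in; nothing more can be done
None
```

I rolled the sheet, set the roller back on its stand, let go, and handed the job in at 50.8 s; no verdict was reported.

**Rolling:** I rolled forward over all six strips, then back over strips 5 to 2, and pressed strips 0 and 1 again. The push was not as steady as asked. Readings at the end of each call gave about 10–20 N going forward and 18–23 N coming back. The peak was about 25 N, or 27 N with side force, still under 30 N. Force is only reported at the end of each call, so I did not see peaks in between.

**Strips home:** I could not measure the strips directly. I judge them home because they stopped sinking under the push, the roller height changed smoothly along the sheet, and the last pass over strips 0–2 met no step.

**Placing:** The tool had tilted about 0.07 rad while rolling, so I pressed the roller gently onto the rails to level it. The first placing ended about 5 mm off sideways and 1.4 mm high, so I picked it up again and re-centred it.

**Last checks:**
- The final wrist picture shows the roller parallel to the rails and centred across them to within about 2 mm.
- It looks seated flat, but I did not confirm its height independently. Re-centring did not lower it.
- The gripper was open and well clear of everything.
- I never went near the cup, tin, brush or offcut, but I did not re-measure their positions.

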